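# Free the blue tile's checking slide and run it under the gate

### The arm

A 7-joint arm with a two-finger parallel gripper is mounted at the origin on the work surface. World frame = base frame: x ahead of the robot, y to its left, z up, the work surface at z = 0. Lengths are in m, angles in degrees, forces in N, time in s.
With the tool pointing down it reaches from about 0.425 to 0.875 m from the base axis. Payload 4.7 kg.
Tool frame: the origin (TCP) lies midway between the tips of the shut fingers; the grasp point (between the pads) lies 19 mm behind it (env.grip_depth is the distance from the TCP to the grasp point, in m); z points along the fingers, y is the line along which they close (so a half turn about z gives the same grasp; the last joint's range is limited). The gripper opens to 87 mm and grips with 3 to 60 N. Pads are 19 mm wide; open, the fingers measure 117 mm over their backs; the gripper's body (75 mm by 190 mm) begins 51 mm behind the grasp point.
Start: joints at [-72.703, 18.392, -4.016, 83.108, 1.295, 78.541, -3.26], TCP at [0.185, 0.623, 0.223] pointing down, gripper open.
Joint ranges: [-163.93, 163.93], [-17.29, 119.83], [-79.2, 71.16], [3.27, 140.29], [-89.18, 269.18], [5.43, 117.66], [-154.24, 154.24]. Speed limits (degrees/s): [147.25, 147.25, 180, 180, 180, 180, 180].

### API

Orientations are given as [roll, pitch, yaw] about the fixed x, y, z axes, in that order (R = Rz(yaw) Ry(pitch) Rx(roll)).
In Python, from cell import get_obs, optics, env, nets gives the robot as it stands.
- The arm moves only by the shell command python3 -m creep 'ROWS' [FORCE]. ROWS is JSON, a list of rows, each an object of numbers: "wx", "wy", "wz": the turn, a rotation vector about the tool's x, y, z in degrees; "tx", "ty", "tz": the shift along the tool's x, y, z in mm; "gripper": the opening, from -1 (shut) to 1 (fully open). A call has 1 to 5 rows; each row is the pose to reach, as a shift and turn from the pose commanded when the call began, along the tool's axes at that moment; what a row does not reach only later rows make up. A row lasts 1/12 s, in which the tool goes at most 41.7 mm and 7.16 degrees, less where a joint would pass 70% of its speed; a pose out of reach is approached as far as the arm can. A call with a gripper value outside its range is refused whole. The fingers move at their own pace and stop on an object; FORCE is the grip in N (left out, the last holds). Time passes only in rows, so rows that repeat a pose let the fingers close. It gives the time, the measured TCP pose, the force, the opening and the grip force at its end, in the units of the state.
- get_obs(): the state, without advancing time (a new reading comes with each control period).
- optics.read_camera(name): name is "scene" or "top" or "wrist"; returns (picture, depth): 384x512x3 uint8, red, green, blue; 384x512 float32, m along the optical axis (not along the pixel's ray), 0 where there is no reading.
- optics.camera_info(name): a dict with "fovy" (degrees; the focal length in pixels is half the picture's height over the tangent of half this angle, whatever the lens; pixels are square), "cx", "cy" (the principal point, pixels), "R" (3x3) and "t" (3): a world point X has camera coordinates R X + t; the wrist camera has in their place "tool_from_camera" (4x4, takes a point from camera to tool coordinates, whose origin is the TCP and whose axes are the flange's). Camera axes: x right, y down, z forward; pixel columns grow to the right and rows downward; lengths in m; the calibration is good to about 2 mm. A picture is of the moment at which its call begins: read the wrist's pose just before it. camera_info takes no time and is no camera call.
- env.sign_off(): hands the job in; it is judged then, once.
Trained networks look in the newest picture that a camera, given by its name, has taken for a name from the list of things; names that differ only in an ending like _2 or _b are one class to them, and where a whole thing is asked for, a point or a joint stands for the part that bears it (a point fixed in the world has none). Each returns a list of dicts, best first, with "confidence" (0 to 1); they miss things now and then, are a little off and sometimes report something else, mostly with a low value. They report only what shows in the picture. A call takes as long as a camera call.
- nets.look_for(query, camera): "point" ([x, y, z] in m, in world coordinates, good to about 4 mm: the middle of the surface that is visible of it).
- nets.place_of(query, camera): "point" ([x, y, z] in m, in world coordinates, good to about 4 mm: a listed point, or the origin of a listed thing).
The state is a dict: "time_s": time; "qpos": joint angles; "joint_velocities": joint speeds; "effort": joint torques, N m; "tool_pos": TCP position; "tool_rot": TCP orientation; "force": force on the tool from outside, world axes, zero at the start; "wrist_torque": the same for the moment, N m; "grip_width": finger opening in m; "grasp_force": force on a finger pad.
Only numpy, scipy, OpenCV 4.12 (cv2) and the standard library are available. Lean on these libraries where they do the work, as an engineer would, in place of code of your own. Each camera call takes 0.05 s, during which the arm holds its last target. There are 200 camera calls.

### The job

On the checking slide that carries the blue tile, pull the orange-handled spring pin up, give it a quarter turn and let it down into its rest notch so that it stays out by itself. Then push that carriage by its black knob under the red gate, fully home against the rubber end stop, and let go. Leave the other slide, with the green tile, alone.

Things in the scene. Friction and masses are not known exactly. Their poses are not given: they have to be found in the camera images.
- blue_slide: Slide with the blue tile (100 x 100 mm, top 48 mm up). Grey base 420 x 130 mm, fixed. Origin on the table below where the black knob starts; x axis: sliding direction (away from robot), z up. Base x -150 to 270 mm; pin at x -110 in a brass collar (top 77 mm up); red gate bar at x 165, top 74 mm up; rubber end stop at x 242. An alike slide stands beside it. Heights here are above the table.
- blue_pin (a point): Middle of its pin's orange T-handle, 60 x 13 x 18 mm high, 118 mm up; x along the bar, at first within 6 deg of the slide's x. Locks the carriage. Spring: 8 N down, 14 N fully up (28 mm). Lift 22 to 27 mm, turn 70 to 95 deg about vertical either way (stops at 100), lower: it rests in the notch 15 mm above its start. Lifted under 18 mm it cannot turn; turned under 65 deg it does not seat.
- blue_knob (a point): Grip point on the axis of the blue carriage's black upright knob: cylinder 30 mm across, 52 to 92 mm up, this point 76 mm up, 110 mm ahead of the pin, the tile ahead of it. It slides 90 mm with the carriage along the slide's +x, from over the slide's origin to the end stop, once the pin is out; 2 N friction plus 12 N per m/s; stays where left.
- green_slide: The other slide, the same in every way but with a green tile on its carriage; origin and axes as for the blue slide. Not to be touched.

How it is judged:
By the outcome, as a careful person would: the job done as asked, in the order asked, and still so for the second after the job is handed in, with the robot touching nothing.
It also fails if it takes over 48 s, if anything falls off the work surface, if the arm or the gripper's body presses on something with over 40 N, if the wrist force passes 120 N, or if a joint passes its speed limit or range.

## Working session

There is one attempt and no reset: what is moved stays moved. The work goes in short steps, Python scripts to look and compute and a shell command to move; the robot and the scene stay as the last step left them, time stands still between calls to the robot, and variables do not carry over. Pictures are saved under pics/ and viewed, at most 10 in all, crops included, and the job is handed in when it is done.

```bash
mkdir -p pics
python3 - <<'E'
from cell import get_obs, optics, env, nets
import cv2,numpy as np
o=get_obs();print({k:np.round(o[k],3) for k in('time_s','tool_pos','tool_rot','grip_width')})
ims=[]
for c in("top","scene"):
    p,d=optics.read_camera(c);ims.append(p[:,:,::-1])
    for q in("blue_pin","blue_knob","blue_slide","green_slide"):
        for r in nets.place_of(q,c)[:2]:print(c,q,np.round(r["point"],4),round(r["confidence"],2))
cv2.imwrite("pics/a.png",cv2.resize(np.vstack(ims),(400,600)) if 0 else cv2.resize(np.hstack(ims),(800,300)))
E
```

```text
{'time_s': np.float64(0.0), 'tool_pos': array([0.184, 0.623, 0.221]), 'tool_rot': array([-1.79888e+02,  6.00000e-03,  1.63512e+02]), 'grip_width': np.float64(0.087)}
top blue_pin [ 0.435  -0.1901  0.1172] 0.57
top blue_knob [ 0.5399 -0.2069  0.0746] 0.84
top blue_slide [ 0.5405 -0.2089  0.0046] 0.8
top green_slide [ 0.563   0.1718 -0.0013] 0.59
scene blue_pin [ 0.432  -0.1852  0.1189] 0.62
scene blue_knob [ 0.5402 -0.2053  0.0751] 0.92
scene blue_slide [ 0.5425 -0.2031  0.004 ] 0.63
scene green_slide [0.5603 0.1741 0.0012] 0.92
```

View pics/a.png

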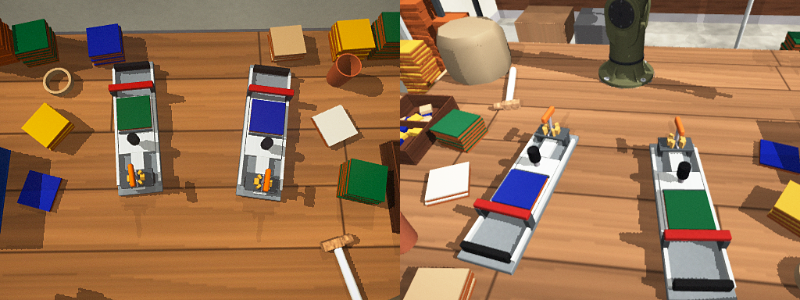

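```bash
cat > h.py <<'E'
import sys,numpy as np
from scipy.spatial.transform import Rotation as Rn
from cell import get_obs,optics,nets,env
def delta(p,yaw=None):
    o=get_obs();R=Rn.from_euler('xyz',o['tool_rot'],degrees=True)
    d=R.inv().apply(np.array(p)-o['tool_pos'])*1000
    w=None if yaw is None else (R.inv()*Rn.from_euler('xyz',[180,0,yaw],degrees=True)).as_rotvec(degrees=True)
    print('t',o['time_s'],'pos',np.round(o['tool_pos'],4),np.round(o['tool_rot'],1),'q7',round(o['qpos'][6],1),'shift',np.round(d,1),'w',w if w is None else np.round(w,1))
if __name__=='__main__':
    a=[float(v) for v in sys.argv[1:]];delta(a[:3],a[3] if len(a)>3 else None)
E
S='{"tx":-167,"ty":-125}'
python3 -m creep '[{"tx":-33,"ty":-25},{"tx":-66,"ty":-50},{"tx":-100,"ty":-75},{"tx":-133,"ty":-100},{"tx":-166,"ty":-125}]'
python3 -m creep '[{"tx":-33,"ty":-25},{"tx":-66,"ty":-50},{"tx":-100,"ty":-75},{"tx":-133,"ty":-100},{"tx":-166,"ty":-125}]'
python3 h.py 0.43 -0.187 0.22 172
```

```text
t 0.5 pos [0.1845 0.6233 0.2226] [180.    0.  163.5] q7 -3.3 shift [-465.3 -707.3    2.6] w [ 0.   0.  -8.5]validation failed for argument at $[0]...
validation failed for argument at $[0]...
```

```bash
python3 -m creep '[{"wx":0,"wy":0,"wz":0,"tx":-33,"ty":-25,"tz":0,"gripper":1},{"wx":0,"wy":0,"wz":0,"tx":-66,"ty":-50,"tz":0,"gripper":1},{"wx":0,"wy":0,"wz":0,"tx":-100,"ty":-75,"tz":0,"gripper":1},{"wx":0,"wy":0,"wz":0,"tx":-133,"ty":-100,"tz":0,"gripper":1},{"wx":0,"wy":0,"wz":0,"tx":-166,"ty":-125,"tz":0,"gripper":1}]'
python3 h.py 0.43 -0.187 0.22 172
```

```text
time_s: 0.92
tool_pos: [0.3091, 0.4546, 0.2228]
tool_rot: [180.0, 0.0, 163.5]
force: [0.4, 0.5, -0.0]
grip_width: 0.087
grasp_force: 0.0
t 0.9167 pos [0.3091 0.4546 0.2228] [180.    0.  163.5] q7 15.2 shift [-297.8 -581.     2.4] w [ 0.   0.  -8.5]
```

```bash
python3 -m creep '[{"wx":0,"wy":0,"wz":0,"tx":-25,"ty":-26,"tz":0,"gripper":1},{"wx":0,"wy":0,"wz":0,"tx":-50,"ty":-52,"tz":0,"gripper":1},{"wx":0,"wy":0,"wz":0,"tx":-75,"ty":-80,"tz":0,"gripper":1},{"wx":0,"wy":0,"wz":0,"tx":-100,"ty":-107,"tz":0,"gripper":1},{"wx":0,"wy":0,"wz":0,"tx":-125,"ty":-134,"tz":0,"gripper":1}]' >/dev/null
python3 -m creep '[{"wx":0,"wy":0,"wz":0,"tx":-20,"ty":-30,"tz":0,"gripper":1},{"wx":0,"wy":0,"wz":0,"tx":-40,"ty":-60,"tz":0,"gripper":1},{"wx":0,"wy":0,"wz":0,"tx":-60,"ty":-90,"tz":0,"gripper":1},{"wx":0,"wy":0,"wz":0,"tx":-80,"ty":-125,"tz":0,"gripper":1},{"wx":0,"wy":0,"wz":0,"tx":-100,"ty":-160,"tz":0,"gripper":1}]' >/dev/null
python3 h.py 0.43 -0.187 0.22 172
```

```text
t 1.75 pos [0.4407 0.1089 0.2229] [179.9   0.  163.5] q7 53.9 shift [ -73.5 -286.8    2.7] w [ 0.1  0.  -8.5]
```

```bash
python3 -m creep '[{"wx":0,"wy":0,"wz":0,"tx":-20,"ty":-35,"tz":0,"gripper":1},{"wx":0,"wy":0,"wz":-2,"tx":-35,"ty":-70,"tz":0,"gripper":1},{"wx":0,"wy":0,"wz":-4,"tx":-50,"ty":-105,"tz":0,"gripper":1},{"wx":0,"wy":0,"wz":-6,"tx":-60,"ty":-140,"tz":0,"gripper":1},{"wx":0,"wy":0,"wz":-8.5,"tx":-67,"ty":-175,"tz":0,"gripper":1}]' >/dev/null
python3 h.py 0.43 -0.187 0.22 172
```

```text
t 2.1667 pos [ 0.4553 -0.0784  0.2229] [1.800e+02 1.000e-01 1.721e+02] q7 84.7 shift [  10.1 -111.     2.9] w [0.  0.1 0.1]
```

```bash
python3 -m creep '[{"wx":0,"wy":0,"wz":0,"tx":3,"ty":-37,"tz":0,"gripper":1},{"wx":0,"wy":0,"wz":0,"tx":6,"ty":-74,"tz":0,"gripper":1},{"wx":0,"wy":0,"wz":0,"tx":10,"ty":-111,"tz":0,"gripper":1},{"wx":0,"wy":0,"wz":0,"tx":10,"ty":-111,"tz":0,"gripper":1},{"wx":0,"wy":0,"wz":0,"tx":10,"ty":-111,"tz":0,"gripper":1}]' >/dev/null
cat > look.py <<'E'
from h import *
import cv2,sys
o=get_obs();p,d=optics.read_camera("wrist");i=optics.camera_info("wrist")
T=np.array(i["tool_from_camera"]);R=Rn.from_euler('xyz',o['tool_rot'],degrees=True).as_matrix()
f=192/np.tan(np.radians(i["fovy"]/2));v,u=np.mgrid[:384,:512]
C=np.stack([(u-i["cx"])/f*d,(v-i["cy"])/f*d,d],-1)
W=(C@T[:3,:3].T+T[:3,3])@R.T+o['tool_pos']
h=cv2.cvtColor(p,cv2.COLOR_RGB2HSV)
m=(h[...,0]>4)&(h[...,0]<18)&(h[...,1]>170)&(h[...,2]>120)&(W[...,2]>.1)&(W[...,2]<.2)&(d>0)&(np.hypot(W[...,0]-.435,W[...,1]+.19)<.06)
P=W[m]
if len(P)>20:
    t=P[P[:,2]>np.percentile(P[:,2],90)-.005] 
    r=cv2.minAreaRect((t[:,:2]*1000).astype(np.float32));print("handle top n",len(t),"z",np.round(np.median(t[:,2]),4),"rect",np.round(r[0],1),np.round(r[1],1),round(r[2],1))
for q in("blue_pin","blue_knob","blue_slide"):
    for r in nets.place_of(q,"wrist")[:1]:print(q,np.round(r["point"],4),round(r["confidence"],2))
b=(h[...,0]>105)&(h[...,0]<130)&(h[...,1]>150)&(abs(W[...,2]-.048)<.012)&(d>0)
t=W[b]
if len(t)>200:
    r=cv2.minAreaRect((t[:,:2]*1000).astype(np.float32));print("tile",np.round(r[0],1),np.round(r[1],1),round(r[2],1))
cv2.imwrite(f"pics/{sys.argv[1]}.png",p[:,:,::-1])
print(o['tool_pos'],o['tool_rot'],o['qpos'][6],o['force'],o['time_s'])
E
python3 look.py b
```

```text
handle top n 624 z 0.1273 rect [ 433.  -187.6] [12.9 57.1] 78.5
blue_pin [ 0.4347 -0.1887  0.1162] 0.8
blue_slide [ 0.5446 -0.2055  0.0035] 0.96
tile [ 630.4 -218.5] [97.  72.1] 82.1
[ 0.42909858 -0.18703256  0.22294453] [1.79946774e+02 6.45223622e-02 1.71696885e+02] 97.47259507409993 [ 0.54512413  0.77201612 -0.1349892 ] 2.5833
```

View pics/b.png

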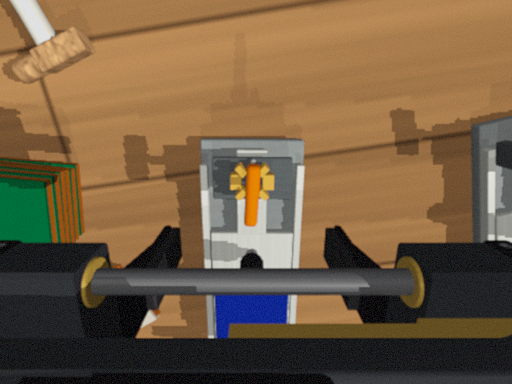

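```bash
python3 -m creep '[{"wx":0,"wy":0,"wz":3,"tx":-5,"ty":2,"tz":25,"gripper":1},{"wx":0,"wy":0,"wz":3,"tx":-5,"ty":2,"tz":60,"gripper":1},{"wx":0,"wy":0,"wz":3,"tx":-5,"ty":2,"tz":95,"gripper":0.5},{"wx":0,"wy":0,"wz":3,"tx":-5,"ty":2,"tz":123,"gripper":0.2},{"wx":0,"wy":0,"wz":3,"tx":-5,"ty":2,"tz":123,"gripper":0}]' 40
python3 h.py 0.434 -0.188 0.100 168.5
python3 -m creep '[{"wx":0,"wy":0,"wz":0,"tx":0,"ty":0,"tz":0,"gripper":-1},{"wx":0,"wy":0,"wz":0,"tx":0,"ty":0,"tz":0,"gripper":-1},{"wx":0,"wy":0,"wz":0,"tx":0,"ty":0,"tz":0,"gripper":-1},{"wx":0,"wy":0,"wz":0,"tx":0,"ty":0,"tz":0,"gripper":-1},{"wx":0,"wy":0,"wz":0,"tx":0,"ty":0,"tz":0,"gripper":-1}]' 50
```

```text
time_s: 3.2
tool_pos: [0.4311, -0.181, 0.0946]
tool_rot: [-179.9, -0.6, 169.2]
force: [-0.8, 1.0, 0.2]
grip_width: 0.0743
grasp_force: 0.0
t 3.2 pos [ 0.4311 -0.181   0.0946] [-179.9   -0.6  169.2] q7 100.9 shift [-4.1 -6.4 -5.4] w [-0.1 -0.6  0.7]
time_s: 3.62
tool_pos: [0.4361, -0.1836, 0.1009]
tool_rot: [180.0, 0.2, 169.0]
force: [0.7, -0.2, -0.3]
grip_width: 0.0413
grasp_force: 0.0
```

```bash
python3 -m creep '[{"wx":0,"wy":0,"wz":0,"tx":0,"ty":0,"tz":0,"gripper":-1},{"wx":0,"wy":0,"wz":0,"tx":0,"ty":0,"tz":0,"gripper":-1},{"wx":0,"wy":0,"wz":0,"tx":0,"ty":0,"tz":0,"gripper":-1},{"wx":0,"wy":0,"wz":0,"tx":0,"ty":0,"tz":0,"gripper":-1},{"wx":0,"wy":0,"wz":0,"tx":0,"ty":0,"tz":0,"gripper":-1}]' 50
python3 h.py 0.434 -0.188 0.100 168.5
```

```text
time_s: 4.03
tool_pos: [0.4344, -0.1878, 0.0999]
tool_rot: [-179.7, 0.1, 168.9]
force: [-1.9, -8.7, -1.0]
grip_width: 0.0122
grasp_force: 50.0
t 4.0333 pos [ 0.4344 -0.1878  0.0999] [-1.797e+02  1.000e-01  1.689e+02] q7 100.8 shift [ 0.4 -0.2 -0.1] w [-0.3  0.1  0.4]
```

```bash
python3 -m creep '[{"wx":0,"wy":0,"wz":0,"tx":0,"ty":0,"tz":-6,"gripper":-1},{"wx":0,"wy":0,"wz":0,"tx":0,"ty":0,"tz":-12,"gripper":-1},{"wx":0,"wy":0,"wz":0,"tx":0,"ty":0,"tz":-18,"gripper":-1},{"wx":0,"wy":0,"wz":0,"tx":0,"ty":0,"tz":-24.5,"gripper":-1},{"wx":0,"wy":0,"wz":0,"tx":0,"ty":0,"tz":-24.5,"gripper":-1}]' 55
python3 -m creep '[{"wx":0,"wy":0,"wz":0,"tx":0,"ty":0,"tz":0,"gripper":-1},{"wx":0,"wy":0,"wz":0,"tx":0,"ty":0,"tz":0,"gripper":-1},{"wx":0,"wy":0,"wz":0,"tx":0,"ty":0,"tz":0,"gripper":-1}]' 55
python3 look.py c
```

```text
time_s: 4.45
tool_pos: [0.4341, -0.1877, 0.1235]
tool_rot: [-179.7, 0.1, 168.9]
force: [3.6, -11.4, -14.2]
grip_width: 0.0124
grasp_force: 55.0
time_s: 4.7
tool_pos: [0.4341, -0.1877, 0.1227]
tool_rot: [-179.6, 0.1, 168.9]
force: [3.7, -9.9, -14.1]
grip_width: 0.0124
grasp_force: 55.0
handle top n 1676 z 0.15 rect [ 433.1 -188. ] [12.3 59. ] 78.0
blue_pin [ 0.4326 -0.1885  0.1433] 0.85
blue_knob [ 0.5379 -0.2041  0.0782] 0.89
[ 0.4340745  -0.18772872  0.12267367] [-1.79631346e+02  6.82444466e-02  1.68877076e+02] 99.1223669182386 [  3.67132646  -9.92692957 -14.14552544] 4.7
```

View pics/c.png

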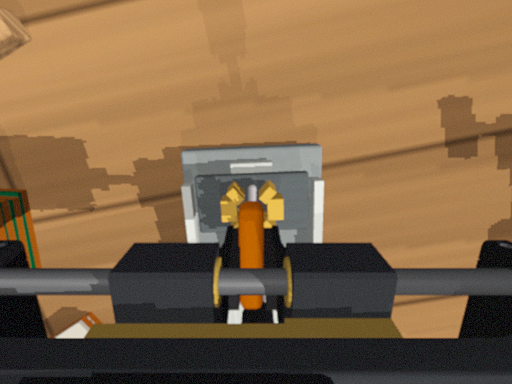

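```bash
python3 -m creep '[{"wx":0,"wy":0,"wz":0,"tx":0,"ty":-1,"tz":-1.5,"gripper":-1},{"wx":0,"wy":0,"wz":-5,"tx":0,"ty":-1,"tz":-1.5,"gripper":-1},{"wx":0,"wy":0,"wz":-11,"tx":0,"ty":-1,"tz":-1.5,"gripper":-1},{"wx":0,"wy":0,"wz":-17,"tx":0,"ty":-1,"tz":-1.5,"gripper":-1},{"wx":0,"wy":0,"wz":-22,"tx":0,"ty":-1,"tz":-1.5,"gripper":-1}]' 58
python3 h.py 0.434 -0.188 0.124 87
```

```text
time_s: 5.32
tool_pos: [0.434, -0.1874, 0.124]
tool_rot: [-179.7, -0.1, -168.8]
force: [4.3, -8.2, -14.1]
grip_width: 0.0122
grasp_force: 58.0
t 5.3167 pos [ 0.434  -0.1874  0.124 ] [-1.797e+02 -1.000e-01 -1.688e+02] q7 121.5 shift [ 0.1 -0.6 -0. ] w [ -0.2   0.2 104.2]
```

Wrong direction for the last joint; turning the other way (allowed).

```bash
python3 -m creep '[{"wx":0,"wy":0,"wz":6,"tx":0,"ty":0,"tz":0,"gripper":-1},{"wx":0,"wy":0,"wz":13,"tx":0,"ty":0,"tz":0,"gripper":-1},{"wx":0,"wy":0,"wz":20,"tx":0,"ty":0,"tz":0,"gripper":-1},{"wx":0,"wy":0,"wz":27,"tx":0,"ty":0,"tz":0,"gripper":-1},{"wx":0,"wy":0,"wz":34,"tx":0,"ty":0,"tz":0,"gripper":-1}]' 58 >/dev/null
python3 -m creep '[{"wx":0,"wy":0,"wz":7,"tx":0,"ty":0,"tz":0,"gripper":-1},{"wx":0,"wy":0,"wz":14,"tx":0,"ty":0,"tz":0,"gripper":-1},{"wx":0,"wy":0,"wz":21,"tx":0,"ty":0,"tz":0,"gripper":-1},{"wx":0,"wy":0,"wz":28,"tx":0,"ty":0,"tz":0,"gripper":-1},{"wx":0,"wy":0,"wz":35,"tx":0,"ty":0,"tz":0,"gripper":-1}]' 58 
python3 h.py 0.434 -0.188 0.124 87
```

```text
time_s: 6.15
tool_pos: [0.4336, -0.1886, 0.124]
tool_rot: [-179.8, 0.3, 121.5]
force: [3.2, -10.7, -14.3]
grip_width: 0.0126
grasp_force: 58.0
t 6.15 pos [ 0.4336 -0.1886  0.124 ] [-179.8    0.3  121.5] q7 51.8 shift [ 0.3  0.7 -0. ] w [-0.1  0.3 34.5]
```

```bash
python3 -m creep '[{"wx":0,"wy":0,"wz":7,"tx":0,"ty":0,"tz":0,"gripper":-1},{"wx":0,"wy":0,"wz":14,"tx":0,"ty":0,"tz":0,"gripper":-1},{"wx":0,"wy":0,"wz":21,"tx":0,"ty":0,"tz":0,"gripper":-1},{"wx":0,"wy":0,"wz":28,"tx":0,"ty":0,"tz":0,"gripper":-1},{"wx":0,"wy":0,"wz":34,"tx":0,"ty":0,"tz":0,"gripper":-1}]' 58 
python3 -m creep '[{"wx":0,"wy":0,"wz":0,"tx":0,"ty":0,"tz":0,"gripper":-1},{"wx":0,"wy":0,"wz":0,"tx":0,"ty":0,"tz":0,"gripper":-1}]' 58
python3 look.py d|grep -v blue
```

```text
time_s: 6.57
tool_pos: [0.4329, -0.1888, 0.1238]
tool_rot: [-179.9, 0.4, 87.5]
force: [1.6, -11.7, -14.2]
grip_width: 0.0122
grasp_force: 58.0
time_s: 6.73
tool_pos: [0.4329, -0.1887, 0.1237]
tool_rot: [-179.9, 0.4, 87.8]
force: [2.7, -9.6, -14.7]
grip_width: 0.0122
grasp_force: 58.0
handle top n 1655 z 0.151 rect [ 433.9 -187.4] [59.5 12.7] 87.2
tile [ 605.9 -215.3] [117.  108.1] 29.6
[ 0.43293388 -0.18874705  0.12373438] [-179.89315195    0.36896315   87.83823902] 18.150427420186496 [  2.67391793  -9.57461945 -14.70452703] 6.7333
```

```bash
python3 -m creep '[{"wx":0,"wy":0,"wz":0,"tx":0,"ty":0,"tz":3,"gripper":-1},{"wx":0,"wy":0,"wz":0,"tx":0,"ty":0,"tz":6,"gripper":-1},{"wx":0,"wy":0,"wz":0,"tx":0,"ty":0,"tz":9,"gripper":-1},{"wx":0,"wy":0,"wz":0,"tx":0,"ty":0,"tz":10,"gripper":-1},{"wx":0,"wy":0,"wz":0,"tx":0,"ty":0,"tz":10,"gripper":-1}]' 58 
python3 -m creep '[{"wx":0,"wy":0,"wz":0,"tx":0,"ty":0,"tz":0,"gripper":-1},{"wx":0,"wy":0,"wz":0,"tx":0,"ty":0,"tz":0,"gripper":-1}]' 58
```

```text
time_s: 7.35
tool_pos: [0.433, -0.1888, 0.1147]
tool_rot: [-179.9, 0.3, 87.9]
force: [-1.6, -9.4, -6.5]
grip_width: 0.0123
grasp_force: 58.0
time_s: 7.52
tool_pos: [0.4331, -0.1888, 0.1147]
tool_rot: [-179.9, 0.3, 87.9]
force: [-1.4, -10.6, -5.8]
grip_width: 0.0123
grasp_force: 58.0
```

```bash
python3 -m creep '[{"wx":0,"wy":0,"wz":0,"tx":0,"ty":0,"tz":0.8,"gripper":-1},{"wx":0,"wy":0,"wz":0,"tx":0,"ty":0,"tz":0.8,"gripper":-0.2},{"wx":0,"wy":0,"wz":0,"tx":0,"ty":0,"tz":0.8,"gripper":0},{"wx":0,"wy":0,"wz":0,"tx":0,"ty":0,"tz":0.8,"gripper":0.2},{"wx":0,"wy":0,"wz":0,"tx":0,"ty":0,"tz":0.8,"gripper":0.3}]' 58 
python3 -m creep '[{"wx":0,"wy":0,"wz":0,"tx":0,"ty":0,"tz":0,"gripper":0.3},{"wx":0,"wy":0,"wz":0,"tx":0,"ty":0,"tz":-30,"gripper":0.3},{"wx":0,"wy":0,"wz":0,"tx":0,"ty":0,"tz":-65,"gripper":0.3},{"wx":0,"wy":0,"wz":0,"tx":0,"ty":0,"tz":-105,"gripper":0.3},{"wx":0,"wy":0,"wz":0,"tx":0,"ty":0,"tz":-105,"gripper":0.3}]' 58
python3 look.py e; python3 h.py 0.543 -0.2045 0.22 82
```

```text
time_s: 7.93
tool_pos: [0.435, -0.184, 0.1147]
tool_rot: [180.0, -0.0, 88.0]
force: [0.3, -0.1, -0.7]
grip_width: 0.0314
grasp_force: 0.0
time_s: 8.35
tool_pos: [0.4389, -0.1856, 0.2268]
tool_rot: [179.3, 0.0, 88.0]
force: [1.5, -1.0, 0.1]
grip_width: 0.0555
grasp_force: 0.0
handle top n 811 z 0.142 rect [ 434.5 -187.7] [59.4 12.9] 87.4
blue_pin [ 0.4352 -0.1856  0.1349] 0.79
blue_knob [ 0.5422 -0.2045  0.0799] 0.65
blue_slide [ 0.5448 -0.2025  0.0045] 0.7
tile [ 682.8 -226.1] [ 97.9 204.2] 80.9
[ 0.43888425 -0.1856265   0.22676002] [1.79316511e+02 2.23624984e-02 8.80293905e+01] 13.82429398437516 [ 1.54774355 -0.98035077  0.14871826] 8.35
t 8.55 pos [ 0.4343 -0.184   0.2188] [-179.9   -0.    88. ] q7 13.9 shift [-16.7 109.4  -1.4] w [-0.1 -0.   6. ]
```

View pics/e.png

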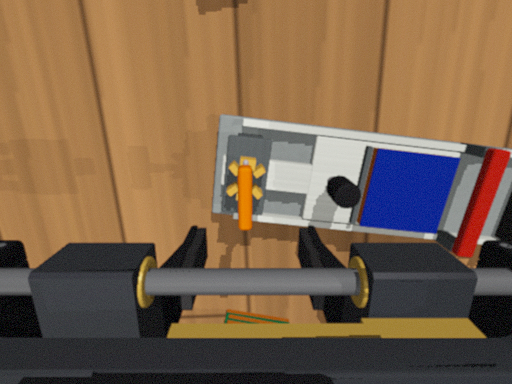

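```bash
python3 -m creep '[{"wx":0,"wy":0,"wz":-7,"tx":-4,"ty":25,"tz":0,"gripper":0.3},{"wx":0,"wy":0,"wz":-14,"tx":-8,"ty":50,"tz":0,"gripper":0.3},{"wx":0,"wy":0,"wz":-21,"tx":-12,"ty":75,"tz":0,"gripper":0.3},{"wx":0,"wy":0,"wz":-28,"tx":-17,"ty":108,"tz":0,"gripper":0.3},{"wx":0,"wy":0,"wz":-35,"tx":-17,"ty":108,"tz":0,"gripper":0.3}]' 30  >/dev/null
python3 -m creep '[{"wx":0,"wy":0,"wz":-7,"tx":0,"ty":0,"tz":0,"gripper":0.3},{"wx":0,"wy":0,"wz":-14,"tx":0,"ty":0,"tz":0,"gripper":0.3},{"wx":0,"wy":0,"wz":-21,"tx":0,"ty":0,"tz":0,"gripper":0.3},{"wx":0,"wy":0,"wz":-28,"tx":0,"ty":0,"tz":0,"gripper":0.3},{"wx":0,"wy":0,"wz":-35,"tx":0,"ty":0,"tz":0,"gripper":0.3}]' 30 >/dev/null
python3 -m creep '[{"wx":0,"wy":0,"wz":-7,"tx":0,"ty":0,"tz":0,"gripper":0.3},{"wx":0,"wy":0,"wz":-13.5,"tx":0,"ty":0,"tz":0,"gripper":0.3},{"wx":0,"wy":0,"wz":-13.5,"tx":0,"ty":0,"tz":0,"gripper":0.3},{"wx":0,"wy":0,"wz":-13.5,"tx":0,"ty":0,"tz":0,"gripper":0.3}]' 30 
python3 look.py f;python3 h.py 0.542 -0.2045 0.057 171.5
```

```text
time_s: 9.72
tool_pos: [0.5413, -0.2051, 0.2181]
tool_rot: [180.0, -0.2, 171.3]
force: [0.1, -0.3, -0.3]
grip_width: 0.0566
grasp_force: 0.0
handle top n 1046 z 0.1417 rect [ 434.3 -188. ] [59.3 13.1] 88.1
blue_pin [ 0.4356 -0.189   0.1359] 0.86
blue_knob [ 0.541  -0.2044  0.079 ] 0.62
blue_slide [ 0.5421 -0.1999  0.0038] 0.8
tile [ 622.6 -217.1] [96.9 81.4] 81.4
[ 0.54131273 -0.20505686  0.21814968] [ 1.79996697e+02 -1.57817452e-01  1.71310938e+02] 106.05529657516064 [ 0.11609292 -0.33118936 -0.26930886] 9.7167
t 9.9167 pos [ 0.542  -0.2052  0.2193] [-180.    -0.   171.4] q7 106.1 shift [ -0.    0.7 162.3] w [-0.  -0.  -0.1]
```

View pics/f.png

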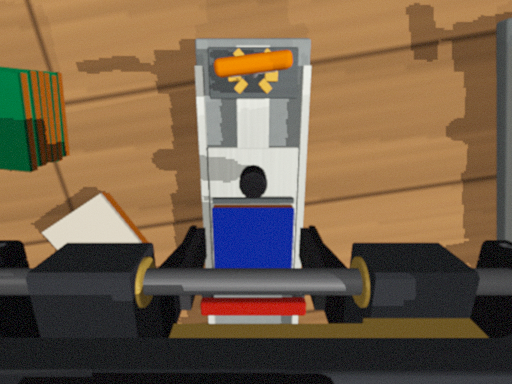

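```bash
python3 -m creep '[{"wx":0,"wy":0,"wz":0,"tx":0,"ty":0,"tz":40,"gripper":0.3},{"wx":0,"wy":0,"wz":0,"tx":0,"ty":0,"tz":80,"gripper":0.3},{"wx":0,"wy":0,"wz":0,"tx":0,"ty":0,"tz":115,"gripper":0.3},{"wx":0,"wy":0,"wz":0,"tx":0,"ty":0,"tz":145,"gripper":0.3},{"wx":0,"wy":0,"wz":0,"tx":0,"ty":0,"tz":159,"gripper":0.3}]' 30
python3 -m creep '[{"wx":0,"wy":0,"wz":0,"tx":0,"ty":0,"tz":0,"gripper":-1},{"wx":0,"wy":0,"wz":0,"tx":0,"ty":0,"tz":0,"gripper":-1},{"wx":0,"wy":0,"wz":0,"tx":0,"ty":0,"tz":0,"gripper":-1},{"wx":0,"wy":0,"wz":0,"tx":0,"ty":0,"tz":0,"gripper":-1},{"wx":0,"wy":0,"wz":0,"tx":0,"ty":0,"tz":0,"gripper":-1}]' 30
python3 h.py 0.631 -0.218 0.060 171.5
```

```text
time_s: 10.33
tool_pos: [0.5394, -0.2041, 0.0564]
tool_rot: [180.0, -0.4, 171.4]
force: [-0.8, 1.4, 0.2]
grip_width: 0.0564
grasp_force: 0.0
time_s: 10.75
tool_pos: [0.5434, -0.2055, 0.0624]
tool_rot: [180.0, 0.2, 171.5]
force: [0.5, 1.0, 0.8]
grip_width: 0.0311
grasp_force: 1.9
t 10.75 pos [ 0.5434 -0.2055  0.0624] [180.    0.2 171.5] q7 111.5 shift [-88.5   0.6   2.7] w [0.  0.2 0. ]
```

```bash
python3 -m creep '[{"wx":0,"wy":0,"wz":0,"tx":-6,"ty":0,"tz":0,"gripper":-1},{"wx":0,"wy":0,"wz":0,"tx":-20,"ty":0,"tz":0,"gripper":-1},{"wx":0,"wy":0,"wz":0,"tx":-35,"ty":0,"tz":0,"gripper":-1},{"wx":0,"wy":0,"wz":0,"tx":-50,"ty":0,"tz":0,"gripper":-1},{"wx":0,"wy":0,"wz":0,"tx":-62,"ty":0,"tz":0,"gripper":-1}]' 30
python3 -m creep '[{"wx":0,"wy":0,"wz":0,"tx":-8,"ty":0,"tz":0,"gripper":-1},{"wx":0,"wy":0,"wz":0,"tx":-15,"ty":0,"tz":0,"gripper":-1},{"wx":0,"wy":0,"wz":0,"tx":-21,"ty":0,"tz":0,"gripper":-1},{"wx":0,"wy":0,"wz":0,"tx":-25,"ty":0,"tz":0,"gripper":-1},{"wx":0,"wy":0,"wz":0,"tx":-28,"ty":0,"tz":0,"gripper":-1}]' 30
```

```text
time_s: 11.17
tool_pos: [0.6046, -0.2141, 0.0624]
tool_rot: [179.9, 0.0, 171.5]
force: [-4.2, 1.7, 7.1]
grip_width: 0.0292
grasp_force: 30.0
time_s: 11.58
tool_pos: [0.6322, -0.2183, 0.0624]
tool_rot: [180.0, 0.1, 171.5]
force: [-3.3, 0.5, 6.1]
grip_width: 0.0291
grasp_force: 30.0
```

```bash
python3 -m creep '[{"wx":0,"wy":0,"wz":0,"tx":-1,"ty":0,"tz":0,"gripper":-1},{"wx":0,"wy":0,"wz":0,"tx":-2,"ty":0,"tz":0,"gripper":-1},{"wx":0,"wy":0,"wz":0,"tx":-3,"ty":0,"tz":0,"gripper":-1},{"wx":0,"wy":0,"wz":0,"tx":-4,"ty":0,"tz":0,"gripper":-1},{"wx":0,"wy":0,"wz":0,"tx":-4,"ty":0,"tz":0,"gripper":-1}]' 30
```

```text
time_s: 12.0
tool_pos: [0.6325, -0.2184, 0.0623]
tool_rot: [179.9, -0.3, 171.5]
force: [-9.8, 3.8, 11.3]
grip_width: 0.0292
grasp_force: 30.0
```

```bash
python3 -m creep '[{"wx":0,"wy":0,"wz":0,"tx":-2,"ty":0,"tz":0,"gripper":-1},{"wx":0,"wy":0,"wz":0,"tx":-4,"ty":0,"tz":0,"gripper":-1},{"wx":0,"wy":0,"wz":0,"tx":-4,"ty":0,"tz":0,"gripper":-1}]' 30
python3 -m creep '[{"wx":0,"wy":0,"wz":0,"tx":0,"ty":0,"tz":0,"gripper":0},{"wx":0,"wy":0,"wz":0,"tx":0,"ty":0,"tz":0,"gripper":0.3},{"wx":0,"wy":0,"wz":0,"tx":0,"ty":0,"tz":0,"gripper":0.3},{"wx":0,"wy":0,"wz":0,"tx":0,"ty":0,"tz":0,"gripper":0.3},{"wx":0,"wy":0,"wz":0,"tx":0,"ty":0,"tz":0,"gripper":0.3}]' 30
python3 -m creep '[{"wx":0,"wy":0,"wz":0,"tx":5,"ty":0,"tz":-25,"gripper":0.3},{"wx":0,"wy":0,"wz":0,"tx":5,"ty":0,"tz":-60,"gripper":0.3},{"wx":0,"wy":0,"wz":0,"tx":5,"ty":0,"tz":-100,"gripper":0.3},{"wx":0,"wy":0,"wz":0,"tx":5,"ty":0,"tz":-140,"gripper":0.3},{"wx":0,"wy":0,"wz":0,"tx":5,"ty":0,"tz":-160,"gripper":0.3}]' 30
python3 -m creep '[{"wx":0,"wy":0,"wz":0,"tx":35,"ty":0,"tz":0,"gripper":0.3},{"wx":0,"wy":0,"wz":0,"tx":40,"ty":0,"tz":0,"gripper":0.3},{"wx":0,"wy":0,"wz":0,"tx":40,"ty":0,"tz":0,"gripper":0.3},{"wx":0,"wy":0,"wz":0,"tx":40,"ty":0,"tz":0,"gripper":0.3}]' 30
python3 look.py g
python3 - <<'E'
from h import *
import cv2
p,d=optics.read_camera("top")
for q in("blue_knob","blue_slide","blue_pin"):
    for r in nets.place_of(q,"top")[:1]:print(q,np.round(r["point"],4),round(r["confidence"],2))
w=cv2.imread("pics/g.png")
s,_=optics.read_camera("scene")
cv2.imwrite("pics/g2.png",cv2.resize(np.hstack([w,s[:,:,::-1]]),(800,300)))
E
```

```text
time_s: 12.25
tool_pos: [0.6325, -0.2184, 0.0622]
tool_rot: [179.8, -0.8, 171.5]
force: [-21.8, 7.0, 20.5]
grip_width: 0.0296
grasp_force: 30.0
time_s: 12.67
tool_pos: [0.6395, -0.2197, 0.0608]
tool_rot: [-180.0, 0.0, 171.5]
force: [1.2, -0.8, 0.9]
grip_width: 0.0528
grasp_force: 0.0
time_s: 13.08
tool_pos: [0.6359, -0.2202, 0.2265]
tool_rot: [-179.9, 0.4, 171.5]
force: [0.7, -0.3, 1.0]
grip_width: 0.0567
grasp_force: 0.0
time_s: 13.42
tool_pos: [0.5949, -0.2128, 0.2208]
tool_rot: [180.0, 0.1, 171.5]
force: [0.5, 0.1, 0.7]
grip_width: 0.0568
grasp_force: 0.0
blue_knob [ 0.6306 -0.2162  0.0798] 0.81
blue_slide [ 0.5423 -0.2011  0.0072] 0.91
tile [ 726.1 -232.6] [ 98.1 112.4] 82.4
[ 0.5949171  -0.21276089  0.22084173] [1.79956298e+02 5.79691320e-02 1.71522794e+02] 108.2594936577364 [0.53865145 0.05895707 0.74465246] 13.4167
blue_knob [ 0.6285 -0.2168  0.0758] 0.74
blue_slide [ 0.5405 -0.2071  0.0046] 0.9
blue_pin [ 5.424e-01 -2.047e-01  4.000e-04] 0.74
```

View pics/g2.png

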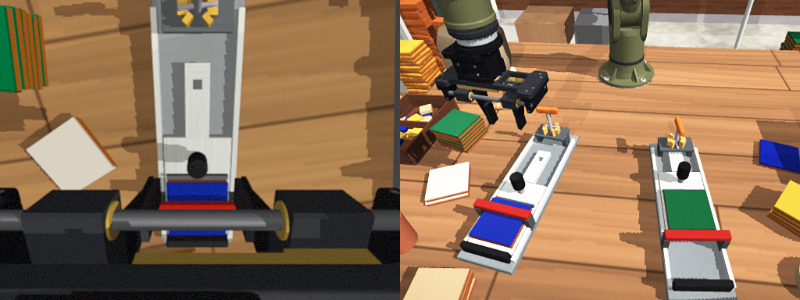

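The pictures show the blue tile past the red gate and against the black stop at about (480,250). The pin handle is still up and crosswise at about (545,108), and the green slide has not moved.

```bash
python3 -c "
from cell import env;print(env.sign_off())"
```

```text
the job is handed in; nothing more can be done
None
```

The job is handed in: the blue slide's pin rests in its notch, turned about 81° and 15 mm up. Its carriage was pushed about 90 mm until it stopped against the rubber end stop, then released. The green slide was not touched, and the arm was clear after about 14 s of the 48 s allowed.

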